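Open the hoof-oil canister

TASK

Open the hoof-oil canister, the one with the yellow cap: grip the cap by its bar, unscrew it anticlockwise (seen from above) until the bar lines up with the two white marks on the canister and the thread lets go, and keep hold of it as it comes free. Then set it down flat, bar upwards, in the round steel parts dish. Do not wrench it off before it is unscrewed, do not drop it, and leave the canister with the blue cap untouched.

Things in the scene. Friction and masses are not known exactly. Their poses are not given: they have to be found in the camera images.
- oil_cap: Yellow plastic screw cap, 80 g: skirt 64 mm across, 20 mm high; on top an upright grip bar 56 mm long (along the cap's x), 14 mm thick (y), 28 mm high, its top 48 mm above the origin. Origin: centre of the skirt's lower edge; z up. Starts slackened, its x axis 65 to 85 degrees clockwise (from above) of the canister's x axis; frees when the two are within 15 degrees. Turns easily.
- oil_can: Green hoof-oil canister, bolted down, 110 mm across. Origin: centre of underside; z up. Flat top 86 mm up, white marks on it along +x and -x. Neck 32 mm across with a coarse two-start thread (48 mm), top 110 mm up. Screwed-on cap's origin: 94 mm up on the axis, with 3 mm side play and 2 mm lift; no need to raise it while turning. A stop blocks it about 20 degrees past the marks.
- dish: Round stainless parts dish, held to the bench by its magnet: 160 mm across, rim 16 mm high, inner floor flat, 150 mm across and 4 mm above the origin. Origin: centre of its underside.
- coolant_can: Canister of the same shape and size with the same kind of cap, but in blue plastic, also bolted down; not to be touched. Origin: centre of its underside; the top of its cap's bar is 142 mm up.
Things that resemble listed ones, but are neither listed nor needed, are in the scene too. What is shaped like the oil_can but purple is not meant. There is more than one size of the oil_cap; the one meant has the size given above.

How it is judged:
On the way:
1. the yellow cap is lifted clear of the neck (30 mm or more above its screwed-on height) in the gripper's hold (z of oil_cap in the frame of oil_can above 0.124 m and contact force between the fingers and oil_cap above 0.5 N), for 0.1 s.
At the end, for the whole second after the job is handed in: The yellow cap lies at rest, flat on the dish's floor (origin within 47 mm of the dish's centre, less than 10 mm above the dish's underside), bar upwards within 10 degrees (horizontal distance between oil_cap and dish below 0.047 m and z of oil_cap in the frame of dish below 0.01 m and angle between oil_cap's own z axis and vertical below 0.17 rad and linear speed of oil_cap below 0.03 m/s); the robot touches nothing.
It fails at once if the cap is wrenched off: 10 to 20 mm above its screwed-on height over the neck while still more than 35 degrees from the white marks (horizontal distance between oil_cap and oil_can below 0.03 m and z of oil_cap in the frame of oil_can between 0.104 and 0.114 m and angle between the x axis of oil_cap and the x axis of oil_can, either way round above 0.61 rad).
It fails at once if the cap is dropped: away from the canister's axis (over 50 mm) and more than 25 mm above the dish's floor without the fingers on it (horizontal distance between oil_cap and oil_can above 0.05 m and z of oil_cap in the frame of dish above 0.029 m and contact force between the fingers and oil_cap below 0.02 N).
It fails at once if the canister with the blue cap is touched by the fingers (over 2 N) (contact force between the fingers and coolant_can above 2 N).
It also fails if it takes over 48 s, if anything falls off the work surface, if the arm or the gripper's body presses on something with over 40 N, if the wrist force passes 120 N, or if a joint passes its speed limit or range.

ROBOT

A 6-joint arm with a two-finger parallel gripper is mounted at the origin on the work surface. World frame = base frame: x ahead of the robot, y to its left, z up, the work surface at z = 0. Lengths are in m, angles in rad, forces in N, time in s.
With the tool pointing down it reaches from about 0.25 to 0.725 m from the base axis. Payload 4 kg.
Tool frame: the origin (TCP) lies on the centre line of the jaws, within the pads' length; the fingertips stand 11 mm ahead of it and the grasp point (between the pads) lies 8 mm behind it; z points along the fingers, x is the direction in which the jaws open and shut, and the axes are right-handed (so a half turn about z gives the same grasp; the last joint's range is limited). The gripper opens to 85 mm and grips with 20 to 120 N. Pads are 22 mm wide; open, the fingers measure 114 mm over their backs; the gripper's body (76 mm by 85 mm) begins 54 mm behind the grasp point. The pads swing forward as they close: fully open they stand 13 mm farther back than shut.
Start: joints at [1.111, 0.241, 0.005, 1.335, 0, 1.571], TCP at [0.222, 0.448, 0.242] pointing down, gripper open.
Joint ranges: [-2.72, 2.72], [-1.05, 1.87], [-1.09, 1.28], [-1.99, 2.15], [-1.42, 1.44], [-3.14, 3.14]. Speed limits (rad/s): [2.79, 2.79, 3.14, 3.14, 3.14, 3.14].

INTERFACE

Orientations are given as a unit quaternion [x, y, z, w].
In Python, from workcell import bot, viewer, order gives the robot as it stands. The module is installed in compiled form; this text tells all that it offers.
- The arm moves only by the tool send_rows, never from a script. Its argument "increments" is a list that holds one entry, the list of rows, each a list of 4 numbers: the shift along the tool's x, y, z in m, then the turn about the tool's z in degrees. A call has exactly 8 rows; each row shifts and turns the pose as measured when the row begins, along the tool's axes as they then stand; what a row does not reach is not made up. A row lasts 1/10 s, in which the tool goes at most 50 mm and 8.59 degrees, less where a joint would pass 70% of its speed; a pose out of reach is approached as far as the arm can. A call is refused whole if a number of a shift passes 0.05 or a number of a turn 8.59, either way. A call with a gripper value outside its range is refused whole. "hand" is the closure, from -1 (fully open) to 1 (shut), so that 0 is half open, set as the call begins (left out, the last holds). The fingers move at their own pace and stop on an object; the grip force is fixed at half the most. Time passes only in rows, so rows that do not move let the fingers close, or fill a call up. It gives the time, the measured TCP pose, the force and the opening at its end, in the units of the state.
- bot.get_obs(): the state, without advancing time (a new reading comes with each control period).
- viewer.camera(name): name is "scene" or "top"; returns a dict with "image" (480x640x3 uint8, red, green, blue), "range_z" (480x640 float32, m along the optical axis (not along the pixel's ray), 0 where there is no reading), "camera_matrix" (3x3 intrinsics, pixels), "eye" and "rotation" of the camera in the world. Camera axes: x right, y down, z forward; pixel columns grow to the right and rows downward; lengths in m; the calibration is good to about 2 mm. A picture is of the moment at which its call begins.
- order.job_done(): hands the job in, once; it reports no verdict.
The state is a dict: "clock": time; "joint_pos": joint angles; "joint_vel": joint speeds; "tau": joint torques, N m; "eef_pos": TCP position; "tool_rot": TCP orientation; "ft_force": force on the tool from outside, world axes, zero at the start; "ft_torque": the same for the moment, N m; "grip_width": finger opening in m.
Only numpy, scipy, OpenCV 4.12 (cv2) and the standard library are available. Lean on these libraries where they do the work, as an engineer would, in place of code of your own. Each camera call takes 0.05 s, during which the arm holds its last target.

## Working session

There is one attempt and no reset: what is moved stays moved. The work goes in short steps, Python scripts to look and compute and a tool call to move; the robot and the scene stay as the last step left them, time stands still between calls to the robot, and variables do not carry over. Pictures are saved under pics/ and viewed, and the job is handed in when it is done.

Besides the shell and the picture viewer there is one more tool, called after "Request:" as name(argument=value, ...), one argument or row to a line, values as JSON. send_rows: Moves the arm, as the interface text tells. Its arguments: {"type":"object","properties":{"increments":{"type":"array","items":{"type":"array","items":{"type":"array","items":{"type":"number"}}}},"hand":{"type":"number"}},"required":["increments"]}

```bash
mkdir -p pics; cat > h.py <<'E'
import numpy as np, cv2
from workcell import bot, viewer, order
def grab(n,tag):
    c=viewer.camera(n); cv2.imwrite(f'pics/{tag}_{n}.png',c['image'][:,:,::-1]); np.savez(f'pics/{tag}_{n}.npz',**c); return c
def pts(c):
    K=np.array(c['camera_matrix']);z=c['range_z'];v,u=np.mgrid[:480,:640]
    p=np.stack([(u-K[0,2])/K[0,0]*z,(v-K[1,2])/K[1,1]*z,z],-1)
    return p@np.array(c['rotation']).T+np.array(c['eye'])
def ray(c,u,v,h):
    K=np.array(c['camera_matrix']);d=np.array(c['rotation'])@np.array([(u-K[0,2])/K[0,0],(v-K[1,2])/K[1,1],1]);e=np.array(c['eye'])
    return e+d*(h-e[2])/d[2]
E
python3 - <<'E'
from h import *
for n in('scene','top'):
    c=grab(n,'a'); print(n,c['eye'],np.round(c['rotation'],3),c['camera_matrix'])
print(bot.get_obs())
E
```

```text
scene [0.93867598 0.50819784 0.66329447] [ 0.281  0.868 -0.39  -0.123] [[438.35212564   0.         319.80250885]
 [  0.         438.35212564 237.45009411]
 [  0.           0.           1.        ]]
top [0.47249669 0.01035116 1.27317378] [ 0.709 -0.704  0.026 -0.024] [[609.40302741   0.         314.81578002]
 [  0.         609.40302741 243.68516126]
 [  0.           0.           1.        ]]
{'clock': 0.1, 'joint_pos': array([ 1.11096841e+00,  2.41374491e-01,  3.87482546e-03,  1.33524338e+00,
       -8.57524983e-06,  1.57076586e+00]), 'joint_vel': array([ 0.00108822, -0.00256437,  0.00206131, -0.00107032,  0.00046821,
        0.00141873]), 'tau': array([ 2.20846928e-04, -3.73138046e+01,  2.53010291e+01,  1.08500314e-02,
        3.34093926e-06,  7.03998566e-06]), 'eef_pos': array([0.22165311, 0.44756642, 0.24148964]), 'tool_rot': array([ 8.49636756e-01,  5.27367458e-01, -8.24758116e-04,  5.16936860e-04]), 'ft_force': array([ 0.07439878, -0.24231596,  0.07219886]), 'ft_torque': array([-0.01866597,  0.00174508, -0.04086582]), 'grip_width': 0.08502562797701632}
```

Rotation is a quaternion; I'll fix the helper.

```bash
sed -i 's/^from workcell/from scipy.spatial.transform import Rotation as R\nfrom workcell/; s/np.array(c\[.rotation.\])/R.from_quat(c["rotation"]).as_matrix()/g' h.py; cat h.py | head -20
```

```text
import numpy as np, cv2
from scipy.spatial.transform import Rotation as R
from workcell import bot, viewer, order
def grab(n,tag):
    c=viewer.camera(n); cv2.imwrite(f'pics/{tag}_{n}.png',c['image'][:,:,::-1]); np.savez(f'pics/{tag}_{n}.npz',**c); return c
def pts(c):
    K=np.array(c['camera_matrix']);z=c['range_z'];v,u=np.mgrid[:480,:640]
    p=np.stack([(u-K[0,2])/K[0,0]*z,(v-K[1,2])/K[1,1]*z,z],-1)
    return p@R.from_quat(c["rotation"]).as_matrix().T+np.array(c['eye'])
def ray(c,u,v,h):
    K=np.array(c['camera_matrix']);d=R.from_quat(c["rotation"]).as_matrix()@np.array([(u-K[0,2])/K[0,0],(v-K[1,2])/K[1,1],1]);e=np.array(c['eye'])
    return e+d*(h-e[2])/d[2]
```

View pics/a_top.png

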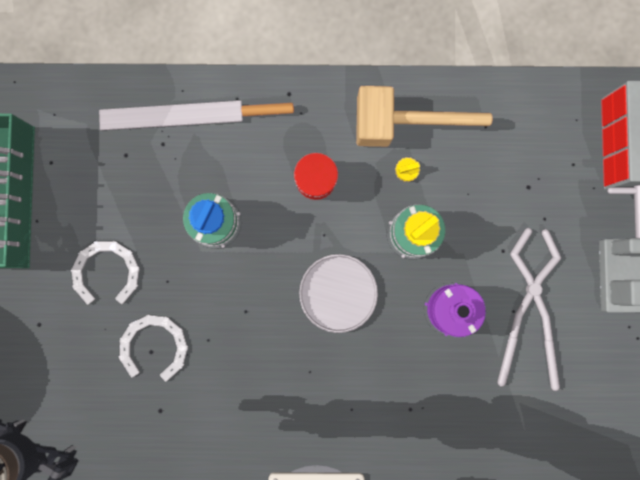

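View pics/a_scene.png

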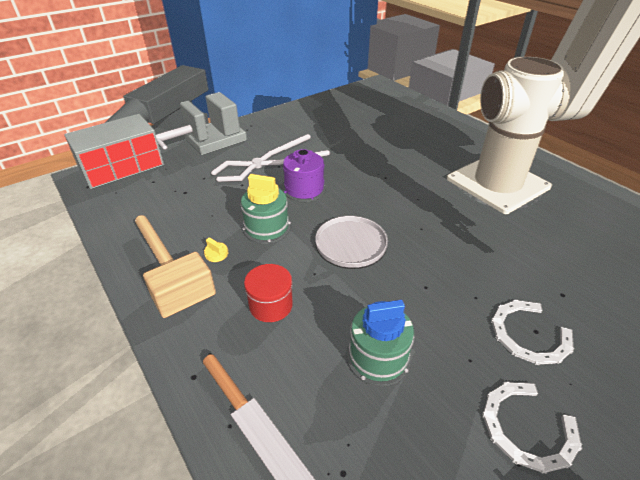

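The top view shows two yellow caps. The one at (422,229), scene (263,190), is on a green canister. The one at (407,169), scene (215,250), is small and lies loose on the bench. The first fits: right size and screwed on the green can. The blue-capped can is at (210,219), the purple can at (457,310), and the parts dish at (339,292). Next I'll measure them and confirm in a crop.

```bash
python3 - <<'E'
from h import *
T=dict(np.load('pics/a_top.npz'));S=dict(np.load('pics/a_scene.npz'))
def hsv(c): return cv2.cvtColor(c['image'],cv2.COLOR_RGB2HSV)
for nm,c in(('top',T),('scene',S)):
    P=pts(c);H=hsv(c)
    m=((H[...,0]>22)&(H[...,0]<33)&(H[...,1]>170)&(H[...,2]>120)).astype(np.uint8)
    n,l,s,ce=cv2.connectedComponentsWithStats(m)
    for i in range(1,n):
        if s[i,4]<60: continue
        q=P[(l==i)&(c['range_z']>0)]
        zt=np.percentile(q[:,2],98); print(nm,ce[i],s[i],'ztop',zt,'xy',np.median(q,0))
        b=q[q[:,2]>zt-.006][:,:2].astype(np.float32); r=cv2.minAreaRect(b*1000); print('  bar rect',r, len(b), np.degrees(0))
        mm=(l==i)&(P[...,2]>zt-.006); vv,uu=np.nonzero(mm); rr=np.array([ray(c,u,v,zt)[:2] for u,v in zip(uu,vv)],np.float32)
        r=cv2.minAreaRect(rr*1000);print('  bar ray',r);
        if len(rr)>5:
            w,V=np.linalg.eigh(np.cov(rr.T));print('  axis deg',np.degrees(np.arctan2(V[1,1],V[0,1])))
        sk=q[(q[:,2]<zt-.02)]; 
        if len(sk): print('  skirt z',np.percentile(sk[:,2],[10,50,90]))
    g=(P[...,2]>.075)&(P[...,2]<.092)
    print(nm)
    w_=g&(H[...,1]<70)&(H[...,2]>180)
    n,l,s,ce=cv2.connectedComponentsWithStats(w_.astype(np.uint8))
    for i in range(1,n):
        if s[i,4]>8: print(' white',ce[i],s[i],P[l==i].mean(0))
    gr=(H[...,0]>60)&(H[...,0]<95)&(H[...,1]>80)
    n,l,s,ce=cv2.connectedComponentsWithStats((gr&g).astype(np.uint8))
    for i in range(1,n):
        if s[i,4]>80:
            q=P[l==i]; print(' green',ce[i],s[i],np.median(q[:,2]),cv2.minEnclosingCircle((q[:,:2]*1000).astype(np.float32)))
    d=(P[...,2]>.01)&(P[...,2]<.022)
    x0,y0,x1,y1=(280,240,400,350) if nm=='top' else (300,205,400,280)
    dd=np.zeros_like(d);dd[y0:y1,x0:x1]=d[y0:y1,x0:x1]; q=P[dd]; print(' dish rim',cv2.minEnclosingCircle((q[:,:2]*1000).astype(np.float32)),np.median(q[:,2]))
ct=cv2.resize(T['image'][140:280,370:480],None,fx=4,fy=4,interpolation=2);cs=cv2.resize(S['image'][160:270,190:310],(350,320),interpolation=2)
o=np.zeros((560,790,3),np.uint8);o[:,:440]=ct;o[:320,440:]=cs;cv2.imwrite('pics/crop.png',o[...,::-1])
E
```

```text
top [407.19002375 169.04750594] [396 158  23  23 421] ztop 0.03712254306681084 xy [ 0.71732282 -0.18594861  0.01463558]
  bar rect ((720.1165771484375, -186.81146240234375), (10.555498123168945, 41.32595443725586), 16.128721237182617) 94 0.0
  bar ray ((717.8633422851562, -186.3726806640625), (13.636519432067871, 41.09733581542969), 16.46662139892578)
  axis deg 107.64538950099325
  skirt z [0.00940949 0.01322438 0.01576335]
top [421.76610169 228.1920904 ] [405 212  34  33 885] ztop 0.14344636164926697 xy [ 0.58438015 -0.19679055  0.11388158]
  bar rect ((585.8757934570312, -198.0214385986328), (13.786703109741211, 55.279693603515625), 38.73866271972656) 202 0.0
  bar ray ((585.0225830078125, -197.5382080078125), (27.247713088989258, 54.26838684082031), 56.22970962524414)
  axis deg 129.59733089153573
  skirt z [0.10952759 0.11295474 0.11567963]
top
 white [217.2        198.42857143] [214 195   8   7  35] [0.64398813 0.19806842 0.08628086]
 white [412.24390244 209.6097561 ] [409 206   8   8  41] [ 0.62456951 -0.18473582  0.08570304]
 white [198.54 236.34] [195 232   8   9  50] [0.569
[... 1410 characters left out ...]
167   6   4  17] [ 0.46301586 -0.25429326  0.08643343]
 white [251.18181818 207.31818182] [248 205   7   5  22] [ 0.62517241 -0.18533726  0.08697578]
 white [407.72222222 323.16666667] [405 320   7   7  36] [0.56952977 0.23358842 0.08646462]
 white [357.30952381 331.        ] [353 329  10   5  42] [0.64550036 0.19763577 0.08661202]
 green [265.39207048 205.45154185] [242 190  44  26 454] 0.0856655390587937 ((588.8435668945312, -196.8404998779297), 49.116268157958984)
 green [385.68060395 343.47154472] [353 326  60  32 861] 0.08572526225468857 ((612.45068359375, 222.81716918945312), 48.38770294189453)
 dish rim ((462.73529052734375, -43.57857131958008), 81.61338806152344) 0.014395510225998054
```

View pics/crop.png

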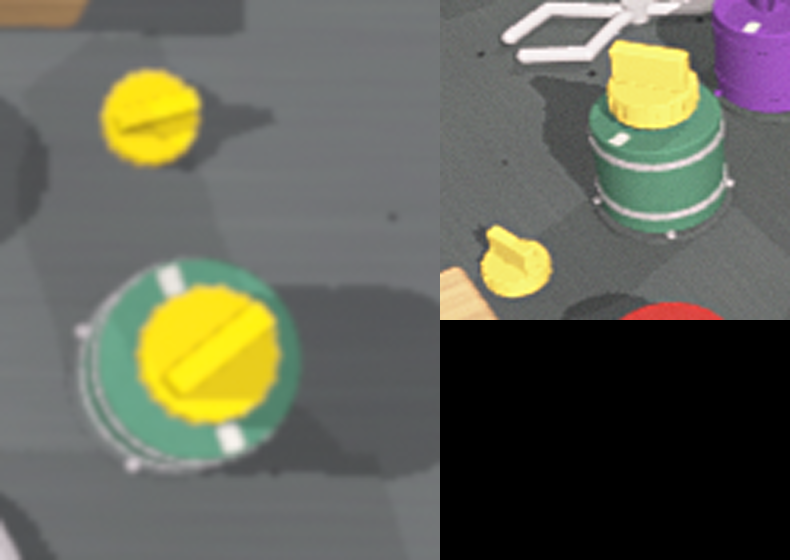

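The crop confirms it: a large yellow cap with a long bar on the green can with two white marks, and the small cap lying loose nearby. Next I'll cross-check the bar in the scene view and fit the dish.

```bash
python3 - <<'E'
from h import *
T=dict(np.load('pics/a_top.npz'));S=dict(np.load('pics/a_scene.npz'))
P=pts(S);H=cv2.cvtColor(S['image'],cv2.COLOR_RGB2HSV)
m=np.zeros((480,640),bool);m[165:215,235:292]=True
y=m&(H[...,0]>18)&(H[...,0]<36)&(H[...,1]>80)
q=P[y];zt=np.percentile(q[:,2],98);print('scene zt',zt,np.percentile(q[:,2],[1,50]))
b=q[q[:,2]>zt-.02];print(cv2.minAreaRect((b[:,:2]*1000).astype(np.float32)),len(b))
b=q[q[:,2]>zt-.005];print(cv2.minAreaRect((b[:,:2]*1000).astype(np.float32)),len(b))
for nm,c,(x0,y0,x1,y1) in(('top',T,(285,245,392,340)),('scene',S,(308,208,395,275))):
    P=pts(c);s=P[y0:y1,x0:x1].reshape(-1,3)
    f=s[(np.hypot(s[:,0]-.49,s[:,1]+.04)<.05)];print(nm,'floor z',np.median(f[:,2]))
    q=s[(s[:,2]>.0115)&(s[:,2]<.02)&(np.hypot(s[:,0]-.49,s[:,1]+.04)<.1)]
    A=np.c_[2*q[:,:2],np.ones(len(q))];x=np.linalg.lstsq(A,(q[:,:2]**2).sum(1),rcond=None)[0]
    print(nm,'dish',x[:2],np.sqrt(x[2]+x[0]**2+x[1]**2),len(q),np.percentile(q[:,2],90))
H=cv2.cvtColor(T['image'],cv2.COLOR_RGB2HSV);m=np.zeros((480,640),np.uint8);m[240:345,285:392]=(H[240:345,285:392,2]>140)
n,l,s,ce=cv2.connectedComponentsWithStats(m);i=1+s[1:,4].argmax();cs,_=cv2.findContours((l==i).astype(np.uint8),0,1)
e=cv2.fitEllipse(cv2.convexHull(max(cs,key=len)));print(e,ray(T,*e[0],.014))
o=bot.get_obs();M=R.from_quat(o['tool_rot']).as_matrix();print(M.round(3))
print('target rel tool',M.T@(np.array([.5855,-.1985,.2])-o['eef_pos']))
E
```

```text
scene zt 0.14315339181152653 [-0.00070397  0.11473152]
((747.57861328125, 153.05374145507812), (804.7474365234375, 54.441253662109375), 65.5862045288086) 282
((748.4761962890625, 152.6646728515625), (804.7514038085938, 51.906768798828125), 65.54500579833984) 132
top floor z 0.0030826698608312775
top dish [ 0.46131241 -0.04190621] 0.07709124876696825 261 0.017989450429905407
scene floor z 0.003949357878416326
scene dish [ 0.46313388 -0.04213161] 0.07773237085044703 303 0.017040334014516413
((337.770263671875, 293.0247497558594), (78.12728118896484, 78.5191650390625), 171.36767578125) [ 0.45976722 -0.04213564  0.014     ]
[[ 0.444  0.896 -0.001]
 [ 0.896 -0.444 -0.002]
 [-0.002  0.    -1.   ]]
target rel tool [-0.41742285  0.61276096  0.04230755]
```

Both views agree: can axis about (0.586, -0.199), marks at about 20°, bar at about -51° (71° clockwise of the marks), bar top at about 0.143 m, and dish at about (0.462, -0.042). Now I'll travel there at a safe height.

Request:
send_rows(
  increments=[
    [[-0.028, 0.041, 0, 3], [-0.028, 0.041, 0, 0], [-0.028, 0.041, 0, 0], [-0.028, 0.041, 0, 0], [-0.028, 0.041, 0, 0], [-0.028, 0.041, 0, 0], [-0.028, 0.041, 0, 0], [-0.028, 0.041, 0, 0]],
  ],
  hand=-1,
)

```text
clock: 0.9
eef_pos: [0.4002, 0.092, 0.2382]
tool_rot: [0.86, 0.511, -0.002, 0.001]
ft_force: [1.4, 0.3, -0.2]
grip_width: 0.0853
```

```bash
cat > rel.py <<'E'
import sys
from h import *
t=np.array([float(a) for a in sys.argv[1:4]]);yaw=float(sys.argv[4])
o=bot.get_obs();M=R.from_quat(o['tool_rot']).as_matrix();y=np.degrees(np.arctan2(M[1,0],M[0,0]))
print('t',o['clock'],'pos',o['eef_pos'].round(4),'yaw',y.round(2),'tilt',np.degrees(np.arccos(-M[2,2])).round(2),'j',o['joint_pos'].round(3))
print('rel tool',(M.T@(t-o['eef_pos'])).round(4),'turn(tool z +)',round(-((yaw-y+180)%360-180),2),'F',o['ft_force'].round(2),'w',o['grip_width'])
# angle after turn first
a=np.radians(yaw);X=np.array([np.cos(a),np.sin(a),0]);Y=np.array([np.sin(a),-np.cos(a),0]);d=t-o['eef_pos'];print('rel after turn',(d@X).round(4),(d@Y).round(4),(-d[2]).round(4))
E
python3 rel.py .586 -.1985 .2 38.7
```

```text
t 0.9 pos [0.4002 0.092  0.2382] yaw 61.45 tilt 0.29 j [ 0.228  0.069 -0.212  1.294 -0.003  0.726]
rel tool [-0.1662  0.3021  0.0385] turn(tool z +) 22.75 F [ 1.35  0.32 -0.15] w 0.08527744090972764
rel after turn -0.0366 0.3429 0.0382
```

Request:
send_rows(
  increments=[
    [[0, 0, 0, 7.6], [0, 0, 0, 7.6], [0, 0, 0, 7.6], [-0.007, 0.045, 0, 0], [-0.007, 0.045, 0, 0], [-0.006, 0.045, 0, 0], [-0.006, 0.045, 0, 0], [-0.005, 0.045, 0, 0]],
  ],
)

```text
clock: 1.7
eef_pos: [0.5131, -0.1166, 0.2356]
tool_rot: [0.947, 0.32, -0.005, -0.0]
ft_force: [1.2, 1.2, -0.1]
grip_width: 0.0852
```

```bash
python3 rel.py .586 -.1985 .2 38.7
```

```text
t 1.7 pos [ 0.5131 -0.1166  0.2356] yaw 37.37 tilt 0.54 j [-0.221  0.302  0.07   1.347 -0.005  0.698]
rel tool [0.0086 0.1094 0.0352] turn(tool z +) -1.33 F [ 1.2   1.18 -0.08] w 0.08518866713351943
rel after turn 0.0057 0.1095 0.0356
```

Request:
send_rows(
  increments=[
    [[0.003, 0.036, 0, 0], [0.003, 0.036, 0, 0], [0.001, 0.03, 0.005, -1.3], [0, 0, 0.01, 0], [0, 0, 0.01, 0], [0, 0, 0.01, 0], [0, 0, 0, 0], [0, 0, 0, 0]],
  ],
)

```text
clock: 2.5
eef_pos: [0.58, -0.2004, 0.1919]
tool_rot: [0.945, 0.328, -0.009, -0.003]
ft_force: [0.3, 1.2, -0.2]
grip_width: 0.0854
```

```bash
python3 rel.py .586 -.1985 .130 38.7
```

```text
t 2.5 pos [ 0.58   -0.2004  0.1919] yaw 38.33 tilt 1.04 j [-0.33   0.505  0.261  1.344 -0.006  0.572]
rel tool [0.0068 0.0029 0.0617] turn(tool z +) -0.37 F [ 0.26  1.18 -0.19] w 0.08535374188892285
rel after turn 0.0059 0.0022 0.0619
```

Request:
send_rows(
  increments=[
    [[0.006, 0.003, 0, 0], [0, 0, 0.015, 0], [0, 0, 0.015, 0], [0, 0, 0.015, 0], [0, 0, 0.01, 0], [0, 0, 0.003, 0], [0, 0, 0, 0], [0, 0, 0, 0]],
  ],
)

```text
clock: 3.3
eef_pos: [0.591, -0.1958, 0.1394]
tool_rot: [0.944, 0.331, -0.003, 0.001]
ft_force: [0.1, 0.2, 0.7]
grip_width: 0.0854
```

```bash
python3 rel.py .586 -.1985 .130 38.7; python3 - <<'E'
from h import *
for n in('scene','top'):
    c=grab(n,'b')
S=cv2.imread('pics/b_scene.png')[110:270,170:370];T=cv2.imread('pics/b_top.png')[150:310,330:530]
cv2.imwrite('pics/b.png',cv2.resize(np.hstack([S,T]),(800,320),interpolation=2))
E
```

```text
t 3.3 pos [ 0.591  -0.1958  0.1394] yaw 38.64 tilt 0.36 j [-0.318  0.543  0.185  1.216 -0.005  0.579]
rel tool [-0.0056 -0.001   0.0094] turn(tool z +) -0.06 F [0.1  0.25 0.67] w 0.08538442506835639
rel after turn -0.0056 -0.001 0.0094
```

View pics/b.png

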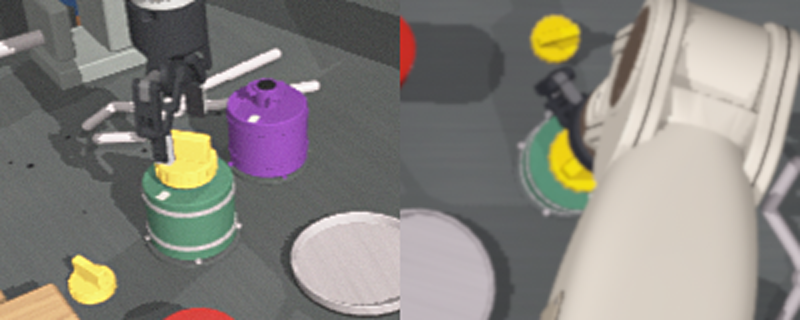

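The scene crop shows the front finger beside the bar and the cap undisturbed. I'll correct by -5.5 mm, go down and close.

Request:
send_rows(
  increments=[
    [[-0.0055, -0.001, 0, 0], [0, 0, 0.006, 0], [0, 0, 0.004, 0], [0, 0, 0, 0], [0, 0, 0, 0], [0, 0, 0, 0], [0, 0, 0, 0], [0, 0, 0, 0]],
  ],
)

```text
clock: 4.2
eef_pos: [0.5862, -0.1994, 0.13]
tool_rot: [0.944, 0.33, -0.002, 0.001]
ft_force: [-0.2, -0.6, -1.1]
grip_width: 0.0853
```

```bash
python3 rel.py .586 -.1985 .130 38.7
```

```text
t 4.2 pos [ 0.5862 -0.1994  0.13  ] yaw 38.59 tilt 0.29 j [-0.326  0.541  0.156  1.187 -0.005  0.572]
rel tool [ 0.0004 -0.0008 -0.    ] turn(tool z +) -0.11 F [-0.19 -0.62 -1.11] w 0.08525437531639714
rel after turn 0.0004 -0.0008 -0.0
```

Request:
send_rows(
  increments=[
    [[0, 0, 0, 0], [0, 0, 0, 0], [0, 0, 0, 0], [0, 0, 0, 0], [0, 0, 0, 0], [0, 0, 0, 0], [0, 0, 0, 0], [0, 0, 0, 0]],
  ],
  hand=1,
)

```text
clock: 5.0
eef_pos: [0.5865, -0.1994, 0.1304]
tool_rot: [0.944, 0.331, -0.002, 0.002]
ft_force: [0.2, -0.5, -0.5]
grip_width: 0.0126
```

```bash
python3 rel.py .586 -.1985 .130 38.7
```

```text
t 5.0 pos [ 0.5865 -0.1994  0.1304] yaw 38.6 tilt 0.28 j [-0.325  0.541  0.156  1.187 -0.005  0.572]
rel tool [ 0.0002 -0.001   0.0004] turn(tool z +) -0.1 F [ 0.2  -0.45 -0.51] w 0.01259629965493473
rel after turn 0.0002 -0.001 0.0004
```

Gripped, opening 12.6 mm. Now I'll unscrew anticlockwise, which is negative about tool z.

Request:
send_rows(
  increments=[
    [[0, 0, 0, -5], [0, 0, 0, -5], [0, 0, 0, -5], [0, 0, 0, -5], [0, 0, 0, -5], [0, 0, 0, -5], [0, 0, 0, -5], [0, 0, 0, -5]],
  ],
)

```text
clock: 5.8
eef_pos: [0.5875, -0.1999, 0.1303]
tool_rot: [0.765, 0.644, -0.002, 0.002]
ft_force: [0.9, 0.1, 0.3]
grip_width: 0.0126
```

```bash
python3 rel.py .586 -.1985 .130 110
```

```text
t 5.8 pos [ 0.5875 -0.1999  0.1303] yaw 80.21 tilt 0.3 j [-0.326  0.541  0.157  1.185 -0.005 -0.155]
rel tool [ 0.0011 -0.0017  0.0003] turn(tool z +) -29.79 F [0.94 0.14 0.27] w 0.01258823041136265
rel after turn 0.0018 -0.0009 0.0003
```

Request:
send_rows(
  increments=[
    [[0, 0, 0, -5], [0, 0, 0, -5], [0, 0, 0, -5], [0, 0, 0, -5], [0, 0, 0, -5], [0, 0, 0, -4], [0, 0, 0, 0], [0, 0, 0, 0]],
  ],
)

```text
clock: 6.6
eef_pos: [0.5883, -0.1998, 0.1303]
tool_rot: [0.571, 0.821, -0.002, 0.002]
ft_force: [0.6, 0.1, 0.1]
grip_width: 0.0129
```

```bash
python3 rel.py .586 -.1985 .130 110;  python3 - <<'E'
from h import *
for n in('scene','top'):
    c=grab(n,'c')
S=cv2.imread('pics/c_scene.png')[110:270,170:370];T=cv2.imread('pics/c_top.png')[150:310,330:530]
cv2.imwrite('pics/c.png',cv2.resize(np.hstack([S,T]),(800,320),interpolation=2))
E
```

```text
t 6.6 pos [ 0.5883 -0.1998  0.1303] yaw 110.39 tilt 0.3 j [-0.325  0.542  0.158  1.184 -0.004 -0.681]
rel tool [ 0.0021 -0.0017  0.0003] turn(tool z +) 0.39 F [0.64 0.09 0.08] w 0.012871705359151952
rel after turn 0.0021 -0.0017 0.0003
```

View pics/c.png

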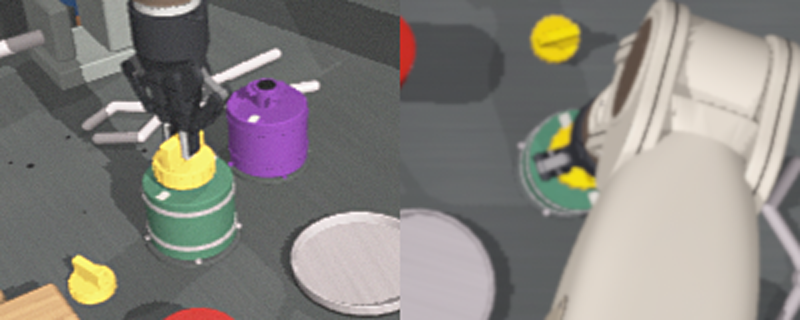

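The bar has turned with the fingers and its end, at crop (165,150), points over the white mark at (163,195). Now a gentle lift, watching the force.

Request:
send_rows(
  increments=[
    [[0, 0, -0.002, 0], [0, 0, -0.002, 0], [0, 0, -0.002, 0], [0, 0, -0.002, 0], [0, 0, 0, 0], [0, 0, 0, 0], [0, 0, 0, 0], [0, 0, 0, 0]],
  ],
)

```text
clock: 7.5
eef_pos: [0.5879, -0.1997, 0.1386]
tool_rot: [0.571, 0.821, -0.002, 0.001]
ft_force: [-0.1, 0.4, -0.5]
grip_width: 0.0128
```

```bash
python3 rel.py .586 -.1985 .130 110;  python3 - <<'E'
from h import *
c=grab('scene','d')
S=cv2.imread('pics/d_scene.png')[130:260,200:330]
cv2.imwrite('pics/d.png',cv2.resize(S,(520,520),interpolation=2))
E
```

```text
t 7.5 pos [ 0.5879 -0.1997  0.1386] yaw 110.31 tilt 0.27 j [-0.325  0.536  0.17   1.203 -0.004 -0.68 ]
rel tool [ 0.0018 -0.0014  0.0085] turn(tool z +) 0.31 F [-0.13  0.36 -0.54] w 0.012772843305759153
rel after turn 0.0017 -0.0014 0.0086
```

View pics/d.png

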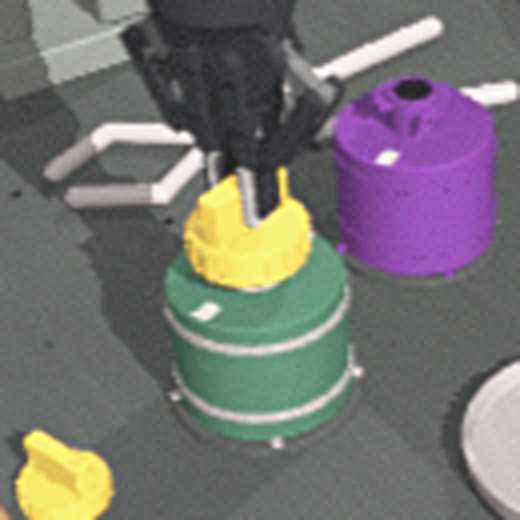

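The cap, at crop (247,230), has risen with the gripper, the neck shows under it, and the force is near zero, so the thread has let go. I'll lift on.

Request:
send_rows(
  increments=[
    [[0, 0, -0.008, 0], [0, 0, -0.008, 0], [0, 0, -0.01, 0], [0, 0, -0.01, 0], [0, 0, -0.01, 0], [0, 0, -0.01, 0], [0, 0, 0, 0], [0, 0, 0, 0]],
  ],
)

```text
clock: 8.35
eef_pos: [0.5888, -0.1997, 0.2017]
tool_rot: [0.571, 0.821, -0.001, 0.003]
ft_force: [0.7, -0.1, -1.3]
grip_width: 0.0127
```

```bash
python3 rel.py .462 -.042 .19 110;  python3 - <<'E'
from h import *
c=grab('scene','e');t=grab('top','e')
S=cv2.imread('pics/e_scene.png')[100:260,190:350]
cv2.imwrite('pics/e.png',cv2.resize(S,(520,520),interpolation=2))
P=pts(c);H=cv2.cvtColor(c['image'],cv2.COLOR_RGB2HSV)
m=(H[...,0]>18)&(H[...,0]<36)&(H[...,1]>80)&(np.hypot(P[...,0]-.586,P[...,1]+.2)<.06)&(P[...,2]>.08)
print(np.percentile(P[m],[2,50,98],axis=0).round(4))
E
```

```text
t 8.35 pos [ 0.5888 -0.1997  0.2017] yaw 110.32 tilt 0.4 j [-0.325  0.499  0.277  1.344 -0.004 -0.679]
rel tool [ 0.1919 -0.0642  0.0103] turn(tool z +) 0.32 F [ 0.67 -0.09 -1.33] w 0.012733379125268129
rel after turn 0.1915 -0.0652 0.0117
[[ 0.5637 -0.212   0.1673]
 [ 0.6021 -0.1844  0.1852]
 [ 0.6221 -0.1665  0.2139]]
```

View pics/e.png

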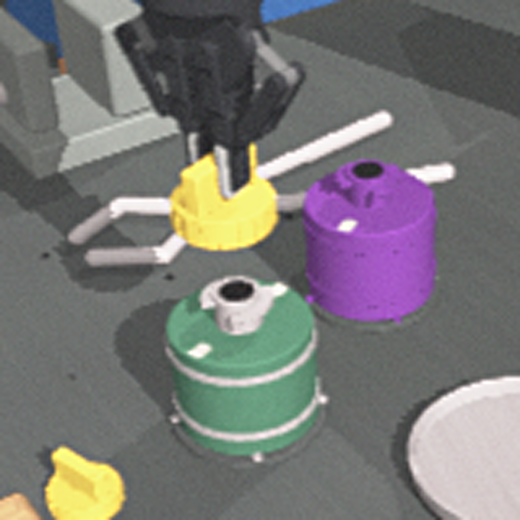

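Cap held level and clear at crop (225,205), with its lower edge at about 0.167 m. On to the dish.

Request:
send_rows(
  increments=[
    [[0.015, -0.005, 0, 0], [0.032, -0.011, 0, 0], [0.032, -0.011, 0, 0], [0.032, -0.011, 0, 0], [0.032, -0.011, 0, 0], [0.025, -0.008, 0, 0], [0.012, -0.004, 0, 0], [0, 0, 0, 0]],
  ],
)

```text
clock: 9.25
eef_pos: [0.4618, -0.0476, 0.1941]
tool_rot: [0.572, 0.82, -0.003, -0.001]
ft_force: [0.5, 0.9, -0.1]
grip_width: 0.0129
```

```bash
python3 rel.py .462 -.042 .04 110
```

```text
t 9.25 pos [ 0.4618 -0.0476  0.1941] yaw 110.19 tilt 0.4 j [-0.1    0.202 -0.173  1.201 -0.005 -0.452]
rel tool [0.0055 0.0031 0.1541] turn(tool z +) 0.19 F [ 0.54  0.89 -0.11] w 0.012863487918122838
rel after turn 0.0052 0.0021 0.1541
```

Request:
send_rows(
  increments=[
    [[0.005, 0.002, 0.015, 0], [0, 0, 0.022, 0], [0, 0, 0.022, 0], [0, 0, 0.022, 0], [0, 0, 0.02, 0], [0, 0, 0.015, 0], [0, 0, 0.01, 0], [0, 0, 0, 0]],
  ],
)

```text
clock: 10.05
eef_pos: [0.4716, -0.0497, 0.0638]
tool_rot: [0.575, 0.818, -0.003, 0.004]
ft_force: [-0.1, 0.5, -0.5]
grip_width: 0.0126
```

```bash
python3 rel.py .462 -.042 .04 110;  python3 - <<'E'
from h import *
c=grab('scene','f')
P=pts(c);H=cv2.cvtColor(c['image'],cv2.COLOR_RGB2HSV)
m=(H[...,0]>18)&(H[...,0]<36)&(H[...,1]>80)&(np.hypot(P[...,0]-.462,P[...,1]+.042)<.06)&(P[...,2]>.01)
print(np.percentile(P[m],[2,50,98],axis=0).round(4))
E
```

```text
t 10.05 pos [ 0.4716 -0.0497  0.0638] yaw 109.86 tilt 0.59 j [-0.1    0.348 -0.355  0.863 -0.009 -0.446]
rel tool [ 0.0108 -0.0064  0.0236] turn(tool z +) -0.14 F [-0.06  0.55 -0.45] w 0.012559921727724627
rel after turn 0.0105 -0.0063 0.0238
[[ 0.4468 -0.0729  0.0295]
 [ 0.4875 -0.0363  0.0471]
 [ 0.5054 -0.0174  0.0761]]
```

Request:
send_rows(
  increments=[
    [[0.01, -0.006, 0, 0], [0, 0, 0.006, 0], [0, 0, 0.006, 0], [0, 0, 0.004, 0], [0, 0, 0.003, 0], [0, 0, 0.002, 0], [0, 0, 0, 0], [0, 0, 0, 0]],
  ],
)

```text
clock: 10.9
eef_pos: [0.4654, -0.0424, 0.0445]
tool_rot: [0.575, 0.818, -0.001, 0.008]
ft_force: [-0.8, -0.2, -1.4]
grip_width: 0.0125
```

```bash
python3 rel.py .462 -.042 .04 110
```

```text
t 10.9 pos [ 0.4654 -0.0424  0.0445] yaw 109.86 tilt 0.91 j [-0.085  0.359 -0.402  0.797 -0.009 -0.432]
rel tool [ 0.0016 -0.0031  0.0045] turn(tool z +) -0.14 F [-0.76 -0.16 -1.4 ] w 0.012487168928413863
rel after turn 0.0015 -0.0031 0.0045
```

Request:
send_rows(
  increments=[
    [[0, 0, 0.0015, 0], [0, 0, 0.0015, 0], [0, 0, 0.001, 0], [0, 0, 0.001, 0], [0, 0, 0, 0], [0, 0, 0, 0], [0, 0, 0, 0], [0, 0, 0, 0]],
  ],
)

```text
clock: 11.7
eef_pos: [0.4664, -0.0427, 0.0408]
tool_rot: [0.575, 0.818, -0.0, 0.009]
ft_force: [-0.7, 0.2, 0.7]
grip_width: 0.0129
```

```bash
python3 rel.py .462 -.042 .04 110;  python3 - <<'E'
from h import *
c=grab('scene','g')
S=cv2.imread('pics/g_scene.png')[150:290,280:420]
cv2.imwrite('pics/g.png',cv2.resize(S,(520,520),interpolation=2))
E
```

```text
t 11.7 pos [ 0.4664 -0.0427  0.0408] yaw 109.85 tilt 1.02 j [-0.086  0.365 -0.406  0.785 -0.009 -0.432]
rel tool [ 0.0021 -0.0039  0.0007] turn(tool z +) -0.15 F [-0.75  0.2   0.67] w 0.012863679777779191
rel after turn 0.0021 -0.0039 0.0008
```

View pics/g.png

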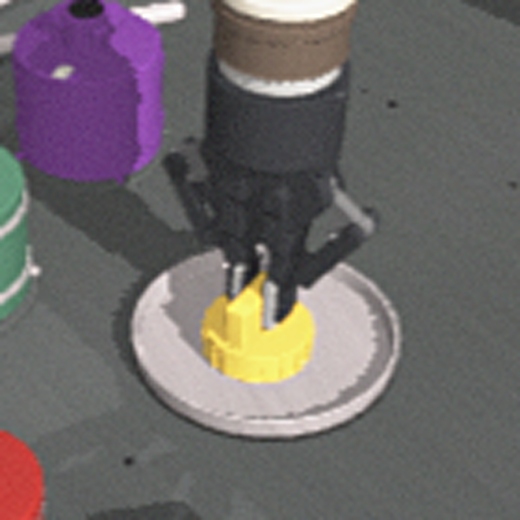

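The cap is over the dish's middle at crop (258,335), with no clear contact yet. I'll go down a little more.

Request:
send_rows(
  increments=[
    [[0, 0, 0.001, 0], [0, 0, 0.001, 0], [0, 0, 0.001, 0], [0, 0, 0, 0], [0, 0, 0, 0], [0, 0, 0, 0], [0, 0, 0, 0], [0, 0, 0, 0]],
  ],
)

```text
clock: 12.55
eef_pos: [0.4666, -0.0428, 0.0407]
tool_rot: [0.575, 0.818, 0.0, 0.009]
ft_force: [-0.3, -0.2, 2.3]
grip_width: 0.0125
```

```bash
python3 rel.py .462 -.042 .04 110
```

```text
t 12.55 pos [ 0.4666 -0.0428  0.0407] yaw 109.86 tilt 1.06 j [-0.086  0.365 -0.406  0.783 -0.009 -0.433]
rel tool [ 0.0023 -0.0041  0.0007] turn(tool z +) -0.14 F [-0.27 -0.22  2.27] w 0.012523126231881964
rel after turn 0.0023 -0.0041 0.0007
```

It stopped at 0.0407 with an upward force of about 2 N, so the cap is on the floor. I'll release.

Request:
send_rows(
  increments=[
    [[0, 0, 0, 0], [0, 0, 0, 0], [0, 0, 0, 0], [0, 0, 0, 0], [0, 0, 0, 0], [0, 0, 0, 0], [0, 0, 0, 0], [0, 0, 0, 0]],
  ],
  hand=-1,
)

```text
clock: 13.35
eef_pos: [0.4667, -0.0428, 0.0402]
tool_rot: [0.575, 0.818, 0.0, 0.009]
ft_force: [-0.3, 0.1, -0.3]
grip_width: 0.0856
```

Request:
send_rows(
  increments=[
    [[0, 0, -0.005, 0], [0, 0, -0.01, 0], [0, 0, -0.015, 0], [0, 0, -0.02, 0], [0, 0, -0.03, 0], [0, 0, -0.04, 0], [0, 0, -0.03, 0], [0, 0, 0, 0]],
  ],
)

```text
clock: 14.15
eef_pos: [0.4635, -0.041, 0.2003]
tool_rot: [0.575, 0.818, 0.0, 0.009]
ft_force: [0.4, -0.3, 0.4]
grip_width: 0.0854
```

```bash
python3 rel.py .462 -.042 .04 110
```

```text
t 14.15 pos [ 0.4635 -0.041   0.2003] yaw 109.86 tilt 1.07 j [-0.083  0.184 -0.179  1.191 -0.009 -0.429]
rel tool [ 0.002  -0.0035  0.1602] turn(tool z +) -0.14 F [ 0.37 -0.34  0.38] w 0.0854112299561765
rel after turn -0.0004 -0.0018 0.1603
```

```bash
python3 - <<'E'
from h import *
c=grab('scene','i')
S=cv2.imread('pics/i_scene.png')[150:290,260:440]
cv2.imwrite('pics/i.png',cv2.resize(S,(720,560),interpolation=2))
P=pts(c);H=cv2.cvtColor(c['image'],cv2.COLOR_RGB2HSV)
m=(H[...,0]>18)&(H[...,0]<36)&(H[...,1]>80)&(np.hypot(P[...,0]-.462,P[...,1]+.042)<.07)&(P[...,2]>.004)&(P[...,2]<.1)
q=P[m];print(np.percentile(q,[2,50,98],axis=0).round(4))
b=q[q[:,2]>q[:,2].max()-.01];print('bar top',b.mean(0),b[:,2].max())
s=q[(q[:,2]>.019)&(q[:,2]<.029)];A=np.c_[s[:,:2],np.ones(len(s))];x=np.linalg.lstsq(A,s[:,2],rcond=None)[0];print('skirt slope deg',np.degrees(np.hypot(*x[:2])),np.median(s[:,2]))
print(bot.get_obs()['clock'])
E
```

```text
[[ 0.441  -0.0692  0.0061]
 [ 0.4769 -0.0324  0.0241]
 [ 0.5007 -0.0106  0.053 ]]
bar top [ 0.47146646 -0.03963677  0.05053416] 0.05489128599346549
skirt slope deg 0.7818251294061919 0.023535337864042716
14.2
```

View pics/i.png

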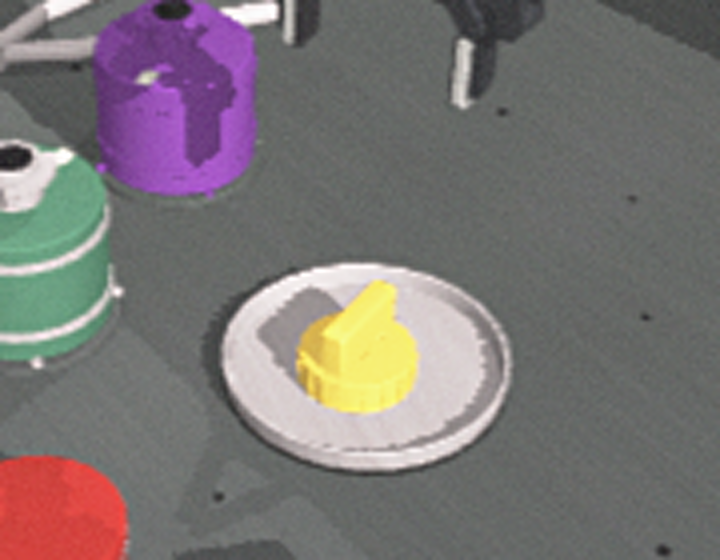

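The cap, at crop (358,350), lies flat in the middle of the dish with its bar up. The skirt top is at 0.0235 m, the bar top at about 0.053 m and the slope 0.8°. The gripper is well clear, so I'll hand in.

```bash
python3 -c "
from h import *
print(order.job_done())"
```

```text
the job is handed in; nothing more can be done
None
```

I unscrewed the yellow cap, lifted it off the canister and set it down in the parts dish. The job was handed in at about 14 s of the 48 s allowed; no verdict is reported.

- **Unscrewing:** I gripped the cap by its bar and turned it about 72° anticlockwise until the bar lined up with the white marks. It then lifted off with almost no force, and I carried it level to the dish.
- **Final position:** The last picture shows the cap flat in the dish with its bar up. It is about 10 mm from the dish's centre, with a measured slope of about 0.8°. The skirt's top edge is at 0.0235 m, which matches the cap resting on the dish floor.
- **Robot and other canister:** The gripper is open and about 16 cm above where it released the cap. My moves never came near the canister with the blue cap.
- **Checks that failed or were weak:**
  - My second-view measurement of the bar's centre and angle failed because the colour mask also picked up background. Only the bar's height was confirmed in both views; its position and angle came from the top view.
  - Some moves missed their target by 5–10 mm, and I corrected each one before gripping or placing.
  - I did not take a top-view picture at the end.

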